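# Load a spot plate into the drop-door drying cabinet

### The job

Put the washed porcelain spot plate (the one with small wells) from the draining stand into the drying cabinet: pull its drop-down door fully open, draw the plate rack all the way out over it, stand the plate on its long edge in one of the two free slots, push the rack fully home and push the door up until it is shut. Leave the plain tile standing in the draining stand and the plate that is already loaded standing in its slot, and do not swing the door against a rack that is out.

Things in the scene. Friction and masses are not known exactly. Their poses are not given: they have to be found in the camera images.
- cabinet: white bench-top drying cabinet, fixed, 230 wide (y), 215 deep, 167 mm high, with a clear window in a door that leans back 25 degrees when shut. Origin: centre of its footprint on the worktop; its front (door) looks along its own -x, its z is up. The roof runs from x=-55 to +110 mm at 167 mm height; all cabinet coordinates below are in this frame (mm)
- door (a joint): angle of the bottom-hinged door (rad): 0 shut (leaning back 25 degrees against the frame), 0.44 upright, 2.01 fully open, lying level towards the front at height 58 to 70 mm. A damped hinge; its weight keeps it shut below 0.44 and lets it sink open by itself beyond. The door is 216 wide, 107 long, 12 mm thick, 0.45 kg
- door_hinge (a point): middle of the door's hinge line, at (-100, 0, 70) in the cabinet frame; the line runs along the cabinet's y
- door_handle (a point): middle of the door's bow handle, a round steel bar 10 mm thick and 92 mm long along the cabinet's y. Shut: at (-66, 0, 205), 38 mm above and 11 mm ahead of the roof's front edge, so that a finger fits behind it from above. Open: at (-237, 0, 44), beyond the door's edge (x=-207), so that a finger fits under it from the front
- rack (a joint): travel of the plate rack (m): 0 fully home, 0.13 drawn fully out along the cabinet's -x over the open door; it stays where it is left (friction about 1.2 N)
- rack_handle (a point): middle of the rack's bow handle, a round bar 8 mm thick, 100 mm long along y, at (-77, 0, 104) when home and (-207, 0, 104) when out; 30 mm of free space behind it, open from above and ahead when the door is down
- slot_left (a point): middle of the floor of the left rack slot (cabinet y=+45), which holds the loaded plate; at (20, 45, 78) when home, (-110, 45, 78) when out; axes as the cabinet's. Slots lie along x, 45 mm apart; wire guides 60 mm apart in x leave a gap of 12.5 mm up to 26 mm above the floor and flare to 22 mm at 36 mm above it
- slot_middle (a point): the same for the middle slot (y=0), free
- slot_right (a point): the same for the right slot (y=-45), free
- spot_plate: glazed white porcelain plate with 12 small round wells on each face, 100 long (x), 9 thick (y), 72 mm high (z) as it stands on its long edge in a slot of the draining stand, 0.15 kg. Origin: middle of its lower edge; z up. Stands up to 7 degrees askew in its slot
- loaded_plate: an identical plate already standing in the left slot of the rack; same frame
- tile: plain glazed white tile without wells, 85 long (x), 9 thick (y), 85 mm high (z), in the other slot of the draining stand; origin in the middle of its lower edge
- stand: fixed grey draining stand, tray 130 (x) by 120 (y) by 12 mm with two wire slots along its x, at y=+26 and -26 mm, slot floor 14 mm above the worktop, wire guides up to 50 mm above the worktop; origin in the middle of its underside. Either slot may hold the spot plate
There are look-alikes about, which are no part of the job. What is shaped like the tile but orange is not meant.

How it is judged:
By the outcome, as a careful person would: the job done as asked, in the order asked, and still so for the second after the job is handed in, with the robot touching nothing.
It also fails if it takes over 72 s, if anything falls off the work surface, if the arm or the gripper's body presses on something with over 40 N, if the wrist force passes 120 N, or if a joint passes its speed limit or range.

### The arm

A 6-joint arm with a two-finger parallel gripper is mounted at the origin on a cart in front of the work surface, level with it; the furniture and walls round the work are solid. World frame = base frame: x ahead of the robot, y to its left, z up, the work surface at z = 0. Lengths are in m, angles in degrees, forces in N, time in s.
With the tool pointing down it reaches from about 0.25 to 0.725 m from the base axis. Payload 4 kg.
Tool frame: the origin (TCP) lies on the centre line of the jaws, within the pads' length; the fingertips stand 25 mm ahead of it and the grasp point (between the pads) lies 6 mm ahead of it (r.tcp_to_tips is the distance from the TCP to the fingertips, in m); y points along the fingers, x is the direction in which the jaws open and shut, and the axes are right-handed (so a half turn about y gives the same grasp; the last joint's range is limited). The gripper opens to 85 mm and grips with 20 to 120 N. Pads are 22 mm wide; open, the fingers measure 114 mm over their backs; the gripper's body (76 mm by 85 mm) begins 54 mm behind the grasp point. The pads swing forward as they close: fully open they stand 13 mm farther back than shut.
Start: joints at [-65.776, 13.785, 0.286, 76.501, 0, 90], TCP at [0.205, -0.456, 0.256] pointing down, gripper open.
Joint ranges: [-155.79, 155.79], [-60.16, 107.12], [-62.33, 73.08], [-114, 123.19], [-81.49, 82.49], [-180, 180]. Speed limits (degrees/s): [159.86, 159.86, 180, 180, 180, 180].

### API

Orientations are given as a 3x3 rotation matrix whose columns are the frame's x, y, z axes.
In Python, from plant import r, camera, order, recognise, pinpoint gives the robot as it stands.
- The arm moves only by the tool jog_arm, never from a script. Its argument "rows" is a list that holds one entry, the list of rows, each a list of 7 numbers: the shift along the world's x, y, z in mm, then the turn, a rotation vector about the world's x, y, z in degrees, then the closure, from -1 (fully open) to 1 (shut), so that 0 is half open. In form: [[[tx, ty, tz, wx, wy, wz, jaw], ...]]. A call has exactly 5 rows; each row shifts and turns the pose as measured when the row begins; what a row does not reach is not made up. A row lasts 1/10 s, in which the tool goes at most 50 mm and 8.59 degrees, less where a joint would pass 70% of its speed; a pose out of reach is approached as far as the arm can. A call is refused whole if a number of a shift passes 50 or a number of a turn 8.59, either way. A call with a gripper value outside its range is refused whole. The fingers move at their own pace and stop on an object; the grip force is fixed at half the most. Time passes only in rows, so rows that do not move let the fingers close, or fill a call up. It gives the time, the measured TCP pose, the force and the opening at its end, in the units of the state.
- r.state(): the state, without advancing time (a new reading comes with each control period).
- camera(name): name is "side" or "top" or "wrist"; returns a dict with "img" (400x640x3 uint8, blue, green, red), "depth" (400x640 float32, m along the optical axis (not along the pixel's ray), 0 where there is no reading), "fx", "fy", "cx", "cy" (pixels), "origin" and "orientation" of the camera in the world. Camera axes: x right, y down, z forward; pixel columns grow to the right and rows downward; lengths in m; the calibration is good to about 2 mm. A picture is of the moment at which its call begins.
- order.hand_in(): hands the job in, once; it reports no verdict.
Trained networks look in the newest picture that a camera, given by its name, has taken for a name from the list of things; names that differ only in an ending like _2 or _b are one class to them, and where a whole thing is asked for, a point or a joint stands for the part that bears it (a point fixed in the world has none). Each returns a list of dicts, best first, with "score" (0 to 1); they miss things now and then, are a little off and sometimes report something else, mostly with a low value. They report only what shows in the picture. A call takes as long as a camera call. They do not tell look-alikes from the thing itself.
- recognise(camera, target): "rect" ([left, top, right, bottom] in pixels, round what is visible of it).
- pinpoint(camera, target): "point" ([column, row] in pixels: a listed point, or the origin of a listed thing).
The state is a dict: "time": time; "joint_pos": joint angles; "qvel": joint speeds; "effort": joint torques, N m; "position": TCP position; "tcp_rot": TCP orientation; "force": force on the tool from outside, world axes, zero at the start; "moment": the same for the moment, N m; "opening": opening from 0.0 (shut) to 1.0 (fully open).
Only numpy, scipy, OpenCV 4.12 (cv2) and the standard library are available. Lean on these libraries where they do the work, as an engineer would, in place of code of your own. Each camera call takes 0.05 s, during which the arm holds its last target. There are 200 camera calls.

## Working session

There is one attempt and no reset: what is moved stays moved. The work goes in short steps, Python scripts to look and compute and a tool call to move; the robot and the scene stay as the last step left them, time stands still between calls to the robot, and variables do not carry over. Pictures are saved under pics/ and viewed, about 8 in all and at most 12, crops included, and the job is handed in when it is done.

Besides the shell and the picture viewer there is one more tool, called after "Emit:" as name(argument=value, ...), one argument or row to a line, values as JSON. jog_arm: Moves the arm, as the interface text tells. Its arguments: {"type":"object","properties":{"rows":{"type":"array"}},"required":["rows"]}

```bash
ls; mkdir -p pics; cat > h.py <<'E'
import numpy as np, cv2
from plant import r, camera, order, recognise, pinpoint
def w(c,p,d=None,z=None):
    u,v=p
    ray=np.array([(u-c['cx'])/c['fx'],(v-c['cy'])/c['fy'],1.])
    R=np.array(c['orientation']);o=np.array(c['origin'])
    if z is not None:
        g=R@ray; return o+g*(z-o[2])/g[2]
    if d is None: d=c['depth'][int(round(v)),int(round(u))]
    return o+R@(ray*d)
def proj(c,P):
    q=np.array(c['orientation']).T@(np.array(P)-np.array(c['origin']))
    return c['fx']*q[0]/q[2]+c['cx'],c['fy']*q[1]/q[2]+c['cy']
E
python3 - <<'E'
from h import *
np.set_printoptions(precision=4,suppress=True)
for n in ('side','top'):
    c=camera(n); cv2.imwrite(f'pics/{n}0.png',c['img'])
    print(n,c['origin'],np.array(c['orientation']).tolist(),c['fx'])
    for t in ['door_hinge','door_handle','rack_handle','slot_left','slot_middle','slot_right','spot_plate','loaded_plate','tile','stand','cabinet']:
        q=pinpoint(n,t)[:3]
        print(t,[(np.round(a['point'],1).tolist(),round(a['score'],2),np.round(w(c,a['point']),3).tolist()) for a in q if 0<=a['point'][0]<639 and 0<=a['point'][1]<399])
print(r.state())
E
```

```text
pics
side [1.0758 0.4423 1.2977] [[-0.7390997330604496, 0.5852443305769961, -0.33349761336096], [0.6735837564785291, 0.6451309443074139, -0.36068128272104477], [0.0040629543740948685, -0.49121801496332423, -0.8710271833744604]] 484.6896617631433
door_hinge [([328.6, 246.0], 0.55, [0.671, 0.085, 0.115])]
door_handle [([321.7, 232.7], 0.91, [0.691, 0.076, 0.209])]
rack_handle [([323.5, 246.1], 0.39, [0.699, 0.093, 0.167]), ([328.2, 247.6], 0.31, [0.694, 0.105, 0.172])]
slot_left [([319.5, 232.5], 0.48, [0.694, 0.072, 0.209])]
slot_middle []
slot_right []
spot_plate [([283.2, 149.9], 0.54, [0.529, -0.267, 0.057])]
loaded_plate []
tile [([327.5, 185.7], 0.76, [0.491, -0.103, -0.002]), ([299.8, 154.8], 0.72, [0.492, -0.231, 0.033])]
stand []
cabinet [([325.0, 247.5], 0.72, [0.698, 0.098, 0.167])]
top [ 0.5469 -0.0429  1.1903] [[-0.00033981688095905495, -0.9969674470168921, 0.0778189829868502], [-0.9999051725835152, 0.001410088559051089, 0.013698813488257649], [-0.013767002768135554, -0.07780694852566769, -0.9968733863414682]] 452.661697372201
door_hinge [([282.6, 191.9], 0.67, [0.658, 0.0
[... 207 characters left out ...]
ile [([355.4, 261.7], 0.65, [0.488, -0.103, 0.089])]
stand [([412.5, 257.0], 0.72, [0.496, -0.255, 0.005])]
cabinet [([411.4, 254.9], 0.16, [0.501, -0.252, 0.01])]
{'time': 1.2, 'joint_pos': array([-65.7749,  13.783 ,   0.285 ,  76.5032,   0.0003,  90.0017]), 'qvel': array([-0.1397,  0.0386, -0.0663, -0.0147,  0.1515,  0.0472]), 'effort': array([  0.0008, -37.2219,  25.2693,   0.0012,   0.    ,  -0.    ]), 'position': array([ 0.2052, -0.4559,  0.2563]), 'tcp_rot': array([[ 0.4103, -0.    ,  0.912 ],
       [-0.912 ,  0.    ,  0.4103],
       [-0.    , -1.    ,  0.    ]]), 'force': array([-0.665 ,  0.117 ,  0.0066]), 'moment': array([-0.027 ,  0.0119, -0.0047]), 'opening': 1.0006437310727618}
```

View images.

```bash
python3 - <<'E'
import cv2,numpy as np
a=cv2.imread('pics/side0.png')[110:310,210:440];b=cv2.imread('pics/top0.png')[100:330,180:520]
cv2.imwrite('pics/a1.png',cv2.resize(a,None,fx=3.4,fy=3,interpolation=2)[:600,:800]);cv2.imwrite('pics/b1.png',cv2.resize(b,None,fx=2.35,fy=2.35,interpolation=2))
E
```

```text
(no output)
```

View pics/a1.png

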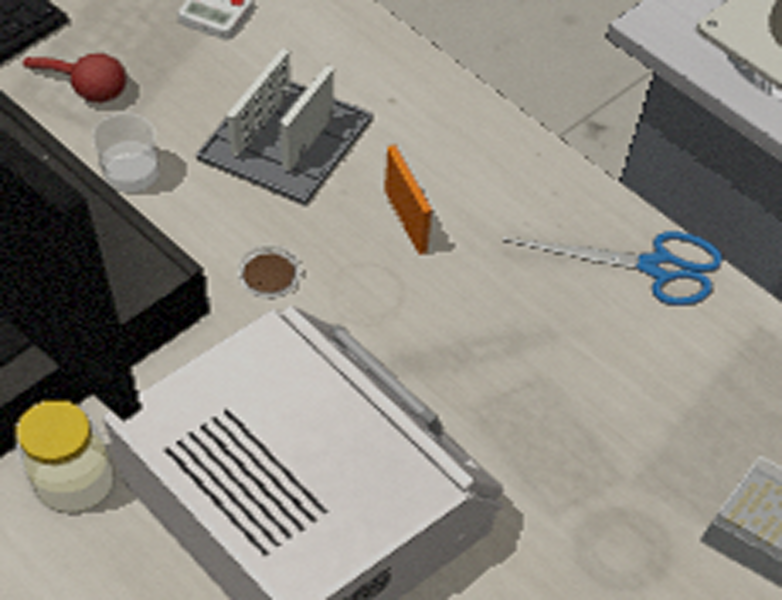

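View pics/b1.png

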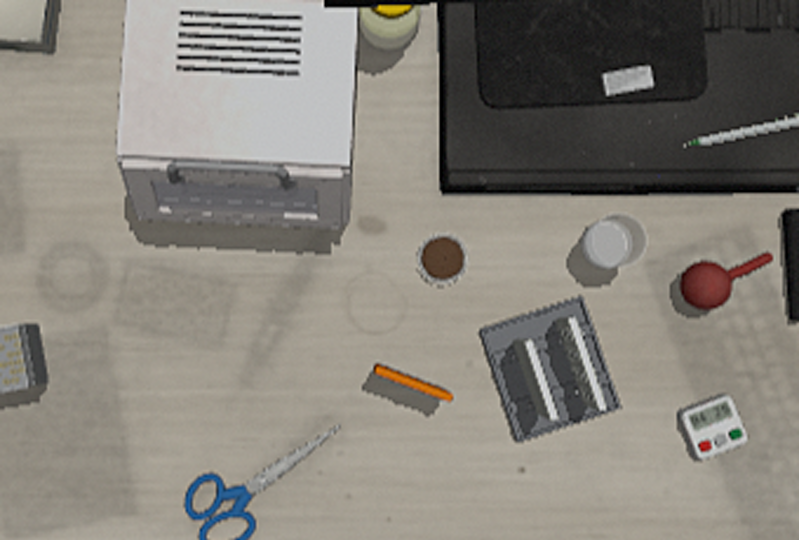

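```bash
cat >> h.py <<'E'
def cloud(c):
    d=c['depth'];v,u=np.mgrid[0:d.shape[0],0:d.shape[1]]
    P=np.stack([(u-c['cx'])/c['fx']*d,(v-c['cy'])/c['fy']*d,d],-1)@np.array(c['orientation']).T+np.array(c['origin'])
    P[d==0]=np.nan
    return P
def box(P,m):
    q=P[m][:,:2].astype(np.float32)*1000
    rc=cv2.minAreaRect(q); return len(q),np.round(rc[0],1),np.round(rc[1],1),round(rc[2],1),np.round(cv2.boxPoints(rc)).tolist()
E
python3 - <<'E'
from h import *
for n in ('side','top'):
    c=camera(n);P=cloud(c);x,y,z=P[...,0],P[...,1],P[...,2]
    m=(abs(z-.167)<.006)&(x>.62)&(x<.95)&(abs(y-.08)<.18)
    m=cv2.morphologyEx(m.astype(np.uint8),cv2.MORPH_OPEN,np.ones((3,3)))>0
    print(n,'roof',box(P,m),np.nanmedian(z[m]))
    # front roof edge via min x per y bin
    Q=P[m]; ys=np.arange(-.04,.2,.01); e=[(yy,np.percentile(Q[abs(Q[:,1]-yy)<.005][:,0],2)) for yy in ys if (abs(Q[:,1]-yy)<.005).sum()>5]
    e=np.array(e); print('front line',np.polyfit(e[:,0],e[:,1],1))
    s=(x>.4)&(x<.6)&(y<-.18)&(y>-.35)
    for lo,hi in((.006,.02),(.06,.078),(.078,.094),(.094,.115)):
        m=s&(z>lo)&(z<hi)
        nl,l=cv2.connectedComponents(m.astype(np.uint8))
        for i in range(1,nl):
            if (l==i).sum()>15: print(lo,box(P,l==i),np.nanmax(z[l==i]).round(4))
    m=(z>.185)&(z<.23)&(x>.6)&(x<.75)&(y>-.06)&(y<.2)
    print('handle',box(P,m),np.nanmedian(z[m]))
E
```

```text
side roof (5732, array([776.1,  71.8]), array([231.3, 183. ]), 87.1, [[679.0, -39.0], [862.0, -48.0], [873.0, 183.0], [691.0, 192.0]]) 0.16639774226273307
front line [0.02313357 0.69513382]
0.006 (41, array([ 463.3, -288.3]), array([51.3, 13.9]), 24.4, [[437.0, -293.0], [443.0, -305.0], [490.0, -284.0], [484.0, -271.0]]) 0.0195
0.006 (446, array([ 496.4, -257.5]), array([134.5, 127.4]), 18.5, [[412.0, -218.0], [453.0, -339.0], [580.0, -297.0], [540.0, -176.0]]) 0.0198
0.06 (64, array([ 505.1, -277.3]), array([95.1,  9. ]), 14.4, [[458.0, -285.0], [460.0, -294.0], [552.0, -270.0], [550.0, -261.0]]) 0.078
0.06 (51, array([ 489.6, -227.9]), array([77.8,  8.7]), 13.0, [[451.0, -232.0], [453.0, -241.0], [529.0, -223.0], [527.0, -215.0]]) 0.0772
0.078 (97, array([ 505. , -281.2]), array([100.4,  13. ]), 19.1, [[455.0, -292.0], [460.0, -304.0], [555.0, -271.0], [550.0, -259.0]]) 0.0915
0.078 (49, array([ 490.7, -227.9]), array([79.7,  8.6]), 13.7, [[451.0, -233.0], [453.0, -242.0], [530.0, -223.0], [528.0, -214.0]]) 0.094
0.094 (74, array([ 489.2, -231.9]), array([83.8, 12.3]), 18.6, [[447.
[... 698 characters left out ...]
4, array([ 496.1, -226.2]), array([70.9,  2.5]), 16.1, [[462.0, -235.0], [462.0, -237.0], [530.0, -218.0], [530.0, -215.0]]) 0.0765
0.078 (185, array([ 507.3, -281.7]), array([98.9, 11.8]), 18.1, [[458.0, -291.0], [462.0, -303.0], [556.0, -272.0], [552.0, -261.0]]) 0.0897
0.078 (31, array([ 484.5, -230.2]), array([67.4,  1.5]), 17.8, [[452.0, -240.0], [453.0, -241.0], [517.0, -221.0], [516.0, -219.0]]) 0.094
0.094 (139, array([ 490.9, -232.4]), array([84.8,  9.7]), 17.9, [[449.0, -241.0], [452.0, -250.0], [533.0, -224.0], [530.0, -215.0]]) 0.1046
handle (256, array([691.5,  76. ]), array([115.1,  15.9]), 87.5, [[681.0, 19.0], [697.0, 18.0], [702.0, 133.0], [686.0, 134.0]]) 0.2081333262754726
```

Emit:
jog_arm(
  rows=[
    [[26, 35, 3, 0, 0, 4.2, 0.3], [26, 35, 3, 0, 0, 4.2, 0.3], [26, 35, 3, 0, 0, 4.2, 0.3], [26, 35, 3, 0, 0, 4.2, 0.3], [26, 35, 3, 0, 0, 4.2, 0.3]],
  ],
)

```text
time: 1.8
position: [0.3356, -0.2797, 0.2709]
tcp_rot: [[0.711, 0.001, 0.704], [-0.704, -0.002, 0.711], [0.002, -1.0, -0.001]]
force: [0.3, 0.3, -0.0]
opening: 0.348
```

Emit:
jog_arm(
  rows=[
    [[26, 35, 3, 0, 0, 4.2, 0.3], [26, 35, 3, 0, 0, 4.2, 0.3], [26, 35, 3, 0, 0, 4.2, 0.3], [26, 35, 3, 0, 0, 4.2, 0.3], [26, 35, 3, 0, 0, 4.2, 0.3]],
  ],
)

```text
time: 2.3
position: [0.4697, -0.0967, 0.2878]
tcp_rot: [[0.921, 0.005, 0.388], [-0.388, -0.003, 0.921], [0.006, -1.0, -0.001]]
force: [1.1, -0.4, 0.3]
opening: 0.349
```

Emit:
jog_arm(
  rows=[
    [[26, 35, 3, 0, 0, 4.2, 0.3], [26, 35, 3, 0, 0, 4.2, 0.3], [26, 35, 3, 0, 0, 4.2, 0.3], [26, 35, 3, 0, 0, 4.2, 0.3], [26, 35, 3, 0, 0, 4.2, 0.3]],
  ],
)

```text
time: 2.8
position: [0.6041, 0.087, 0.304]
tcp_rot: [[1.0, 0.008, 0.015], [-0.015, -0.001, 1.0], [0.008, -1.0, -0.001]]
force: [0.4, -0.7, 0.3]
opening: 0.353
```

Emit:
jog_arm(
  rows=[
    [[15, -2, -8, 0, -3, -0.4, 0.3], [15, -2, -8, 0, -3, -0.4, 0.3], [15, -2, -8, 0, -3, -0.4, 0.3], [15, -2, -8, 0, -3, -0.4, 0.3], [15, -2, -8, 0, -3, -0.4, 0.3]],
  ],
)

```text
time: 3.3
position: [0.6864, 0.0857, 0.2603]
tcp_rot: [[0.961, 0.276, 0.038], [-0.038, -0.004, 0.999], [0.275, -0.961, 0.007]]
force: [0.1, -0.4, -0.4]
opening: 0.355
```

Emit:
jog_arm(
  rows=[
    [[2, 0, -8, 0, 0, 0, 0.3], [2, 0, -8, 0, 0, 0, 0.3], [2, 0, -8, 0, 0, 0, 0.3], [2, 0, -8, 0, 0, 0, 0.3], [0, 0, 0, 0, 0, 0, 0.3]],
  ],
)

```text
time: 3.8
position: [0.6931, 0.0855, 0.2235]
tcp_rot: [[0.962, 0.269, 0.038], [-0.038, -0.004, 0.999], [0.269, -0.963, 0.006]]
force: [-0.8, -0.5, -0.5]
opening: 0.349
```

```bash
python3 - <<'E'
from h import *
print(r.tcp_to_tips, r.state()['position'])
c=camera('wrist');cv2.imwrite('pics/w1.png',c['img'])
P=cloud(c);print(c['origin'])
for t in ['door_handle']:
    for a in pinpoint('wrist',t)[:2]: print(a,w(c,a['point']))
E
```

```text
0.025 [0.69311197 0.08550567 0.22349632]
[0.66430788 0.16855278 0.33808799]
{'point': [308.4, 286.6], 'score': 0.83} [0.69226633 0.08300632 0.21022586]
```

View pics/w1.png

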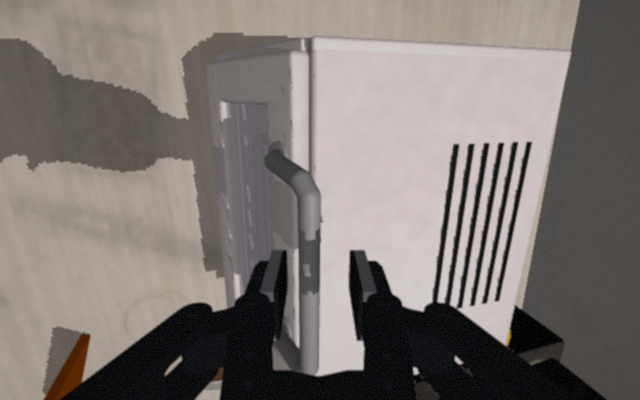

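Emit:
jog_arm(
  rows=[
    [[0, 0, -7, 0, 0, 0, 0.3], [0, 0, -7, 0, 0, 0, 0.3], [-10, 0, 0, 0, 0, 0, 0.3], [-8, 0, 0, 0, 0, 0, 0.3], [-10, 0, 1, 0, 0, 0, 0.3]],
  ],
)

```text
time: 4.4
position: [0.6675, 0.0859, 0.213]
tcp_rot: [[0.96, 0.278, 0.038], [-0.039, -0.003, 0.999], [0.277, -0.961, 0.008]]
force: [1.7, 1.2, 1.7]
opening: 0.352
```

Emit:
jog_arm(
  rows=[
    [[-10, 0.5, 1, 0, 0, 0, 0.3], [-10, 0.5, 1, 0, 0, 0, 0.3], [-10, 0.5, 0, 0, 0, 0, 0.3], [-10, 0.5, -1, 0, 0, 0, 0.3], [-10, 0.5, -1, 0, 0, 0, 0.3]],
  ],
)

```text
time: 4.9
position: [0.6123, 0.0884, 0.2139]
tcp_rot: [[0.96, 0.278, 0.038], [-0.039, -0.003, 0.999], [0.278, -0.961, 0.008]]
force: [-0.2, 0.2, 0.3]
opening: 0.35
```

```bash
python3 - <<'E'
from h import *
c=camera('wrist');cv2.imwrite('pics/w2.png',cv2.resize(c['img'],None,fx=.5,fy=.5))
for a in pinpoint('wrist','door_handle')[:2]: print(a,w(c,a['point']))
E
```

```text
{'point': [340.9, 290.9], 'score': 0.79} [0.62352116 0.08769285 0.21121892]
```

Emit:
jog_arm(
  rows=[
    [[-10, 0.5, -2, 0, 0, 0, 0.3], [-10, 0.5, -3, 0, 0, 0, 0.3], [-10, 0.5, -4, 0, 0, 0, 0.3], [-10, 0.5, -4, 0, 0, 0, 0.3], [-10, 0.5, -5, 0, 0, 0, 0.3]],
  ],
)

```text
time: 5.5
position: [0.56, 0.0909, 0.196]
tcp_rot: [[0.96, 0.279, 0.038], [-0.038, -0.003, 0.999], [0.279, -0.96, 0.008]]
force: [0.0, 0.4, 0.6]
opening: 0.355
```

Emit:
jog_arm(
  rows=[
    [[0, 0, 10, 0, 0, 0, 0.3], [0, 0, 20, 0, 0, 0, 0.3], [0, 0, 20, 0, 0, 0, 0.3], [0, 0, 20, 0, 0, 0, 0.3], [0, 0, 20, 0, 0, 0, 0.3]],
  ],
)

```text
time: 6.0
position: [0.5567, 0.0904, 0.2877]
tcp_rot: [[0.962, 0.272, 0.037], [-0.038, -0.005, 0.999], [0.272, -0.962, 0.006]]
force: [1.7, -0.0, 0.2]
opening: 0.35
```

Emit:
jog_arm(
  rows=[
    [[0, 0, 0, 0, 0, 0, 0.3], [0, 0, 0, 0, 0, 0, 0.3], [0, 0, 0, 0, 0, 0, 0.3], [0, 0, 0, 0, 0, 0, 0.5], [0, 0, 0, 0, 0, 0, 0.6]],
  ],
)

```text
time: 6.5
position: [0.5586, 0.0905, 0.2904]
tcp_rot: [[0.96, 0.277, 0.038], [-0.038, -0.004, 0.999], [0.277, -0.961, 0.007]]
force: [-0.3, -0.9, 0.3]
opening: 0.2
```

```bash
python3 - <<'E'
from h import *
for n in('wrist','side','top'):
    c=camera(n);cv2.imwrite(f'pics/{n}3.png',c['img'])
    for t in('door_handle','rack_handle'):
        for a in pinpoint(n,t)[:2]: print(n,t,a,w(c,a['point']))
E
```

```text
wrist door_handle {'point': [223.1, 174.6], 'score': 0.73} [0.52406403 0.09083347 0.04747935]
wrist door_handle {'point': [399.2, 161.3], 'score': 0.71} [0.71302921 0.09385317 0.08198457]
wrist rack_handle {'point': [384.8, 182.6], 'score': 0.73} [0.68274661 0.0794633  0.10780488]
wrist rack_handle {'point': [445.3, 172.5], 'score': 0.25} [0.70837455 0.10117408 0.16849933]
side door_handle {'point': [366.7, 224.6], 'score': 0.58} [0.51993944 0.09016258 0.04818496]
side rack_handle {'point': [327.5, 248.4], 'score': 0.48} [ 0.6371329   0.05218661 -0.00625004]
top door_handle {'point': [280.5, 247.9], 'score': 0.56} [0.52037116 0.08327094 0.04779078]
top rack_handle {'point': [279.5, 182.2], 'score': 0.94} [0.67961747 0.08043739 0.10567409]
```

View pics/wrist3.png

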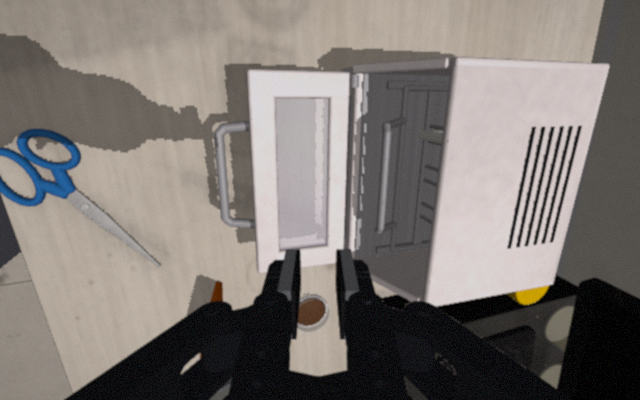

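Emit:
jog_arm(
  rows=[
    [[17, -2, -24, 0, -2.9, -0.1, 0.6], [17, -2, -24, 0, -2.9, -0.1, 0.6], [17, -2, -24, 0, -2.9, -0.1, 0.6], [17, -2, -24, 0, -2.9, -0.1, 0.6], [15, -2, -24, 0, -2.9, -0.1, 0.6]],
  ],
)

```text
time: 7.45
position: [0.6488, 0.0814, 0.1768]
tcp_rot: [[0.846, 0.532, 0.042], [-0.047, -0.004, 0.999], [0.532, -0.847, 0.021]]
force: [0.9, 0.5, -0.4]
opening: 0.199
```

```bash
python3 - <<'E'
from h import *
s=r.state();print(s['position'],s['tcp_rot'],s['joint_pos'])
c=camera('wrist')
for t in ('rack_handle',):
    for a in pinpoint('wrist',t)[:2]: print(t,a,w(c,a['point']))
E
```

```text
[0.64882306 0.08135904 0.17676303] [[ 0.8457445   0.53194664  0.04182125]
 [-0.04676652 -0.00417825  0.99889711]
 [ 0.5315347  -0.84676757  0.02134356]] [  9.359487    15.14595593 -19.87693908  23.21781586  -5.19997912
 100.62877912]
```

Emit:
jog_arm(
  rows=[
    [[-15, 0, 0, 0, 0, 0, 0.6], [9, -0.5, -15, 0, 0, 0, 0.6], [9, -0.5, -15, 0, 0, 0, 0.6], [9, -0.5, -15, 0, 0, 0, 0.6], [0, 0, 0, 0, 0, 0, 0.6]],
  ],
)

```text
time: 8.05
position: [0.6584, 0.08, 0.1314]
tcp_rot: [[0.852, 0.522, 0.042], [-0.046, -0.004, 0.999], [0.521, -0.853, 0.02]]
force: [-1.1, 0.5, -0.8]
opening: 0.202
```

```bash
python3 - <<'E'
from h import *
s=r.state();print(s['position'])
c=camera('wrist');cv2.imwrite('pics/w4.png',c['img'][100:400,120:520])
for t in ('rack_handle',):
    for a in pinpoint('wrist',t)[:2]: print(t,a,w(c,a['point']))
E
```

```text
[0.65839006 0.08004635 0.1313724 ]
rack_handle {'point': [330.7, 258.6], 'score': 0.57} [0.68016856 0.08155705 0.10878691]
```

View pics/w4.png

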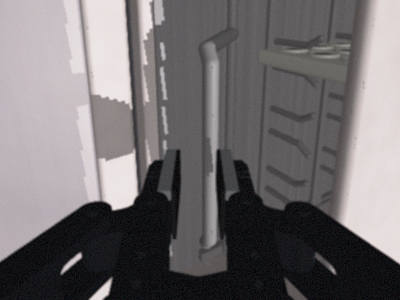

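Emit:
jog_arm(
  rows=[
    [[4, 0, 2, 0, 0, 0, 0.6], [3.5, 0, -5, 0, 0, 0, 0.6], [3, 0, -5, 0, 0, 0, 0.6], [3, 0, -5, 0, 0, 0, 0.6], [0, 0, 0, 0, 0, 0, 0.6]],
  ],
)

```text
time: 8.65
position: [0.6742, 0.0809, 0.1242]
tcp_rot: [[0.848, 0.528, 0.041], [-0.046, -0.003, 0.999], [0.528, -0.849, 0.022]]
force: [-0.1, -0.3, 0.2]
opening: 0.199
```

Emit:
jog_arm(
  rows=[
    [[0, 0, 0, 0, 0, 0, 1], [0, 0, 0, 0, 0, 0, 1], [0, 0, 0, 0, 0, 0, 1], [0, 0, 0, 0, 0, 0, 1], [0, 0, 0, 0, 0, 0, 1]],
  ],
)

```text
time: 9.15
position: [0.6713, 0.081, 0.1221]
tcp_rot: [[0.851, 0.523, 0.04], [-0.045, -0.003, 0.999], [0.523, -0.852, 0.022]]
force: [-1.6, 0.3, 0.7]
opening: 0.063
```

Emit:
jog_arm(
  rows=[
    [[-20, 1, 0, 0, 0, 0, 1], [-27, 1.4, 0, 0, 0, 0, 1], [-27, 1.4, 0, 0, 0, 0, 1], [-27, 1.4, 0, 0, 0, 0, 1], [-20, 1, 0, 0, 0, 0, 1]],
  ],
)

```text
time: 9.65
position: [0.5519, 0.0868, 0.1221]
tcp_rot: [[0.848, 0.528, 0.042], [-0.047, -0.003, 0.999], [0.528, -0.849, 0.022]]
force: [2.0, 0.5, -2.9]
opening: 0.056
```

```bash
python3 - <<'E'
from h import *
s=r.state();print(s['position'],s['opening'],s['force'])
for n in('wrist','top'):
  c=camera(n);cv2.imwrite(f'pics/{n}5.png',c['img'])
  for t in ('rack_handle','slot_right','slot_middle','slot_left'):
    for a in pinpoint(n,t)[:1]: print(t,a,w(c,a['point']))
E
```

```text
[0.55194135 0.08676568 0.12205895] 0.0562594388206985 [ 2.02986617  0.51081022 -2.92324892]
rack_handle {'point': [317.8, 276.1], 'score': 0.81} [0.56094482 0.08712386 0.10802513]
slot_right {'point': [415.4, 276.5], 'score': 0.68} [0.67603526 0.02368613 0.06557503]
rack_handle {'point': [279.1, 228.3], 'score': 0.98} [0.56687359 0.07156619 0.18482371]
slot_right {'point': [303.4, 194.0], 'score': 0.75} [0.65777134 0.02690661 0.03400353]
slot_middle {'point': [280.1, 192.9], 'score': 0.85} [ 0.6641602   0.0907693  -0.00103968]
slot_left {'point': [262.2, 188.0], 'score': 0.97} [0.66143568 0.11635327 0.14380693]
```

Emit:
jog_arm(
  rows=[
    [[-5, 0.2, 0, 0, 0, 0, 1], [-5, 0.2, 0, 0, 0, 0, 1], [-4, 0, 0, 0, 0, 0, 1], [-4, 0, 0, 0, 0, 0, 1], [0, 0, 0, 0, 0, 0, 1]],
  ],
)

```text
time: 10.65
position: [0.5415, 0.0873, 0.1219]
tcp_rot: [[0.843, 0.535, 0.045], [-0.05, -0.004, 0.999], [0.535, -0.845, 0.023]]
force: [-2.0, 0.2, 1.3]
opening: 0.055
```

Emit:
jog_arm(
  rows=[
    [[0, 0, 0, 0, 0, 0, 0.6], [0, 0, 0, 0, 0, 0, 0.6], [0, 0, 0, 0, 0, 0, 0.6], [-4, 0, 10, 0, 0, 0, 0.6], [-10, 0, 20, 0, 0, 0, 0.6]],
  ],
)

```text
time: 11.15
position: [0.5249, 0.0868, 0.15]
tcp_rot: [[0.846, 0.531, 0.046], [-0.05, -0.006, 0.999], [0.53, -0.847, 0.022]]
force: [-0.4, 1.0, 0.7]
opening: 0.198
```

Emit:
jog_arm(
  rows=[
    [[-15, -10, 30, 0, 6, 0, 0.3], [-15, -20, 35, 0, 6, -4, 0.3], [-10, -40, 20, 0, 6, -8, 0.3], [-5, -45, 5, 0, 6, -8, 0.3], [0, -45, 0, 0, 6, -8, 0.3]],
  ],
)

```text
time: 11.65
position: [0.4778, -0.0689, 0.2369]
tcp_rot: [[0.892, 0.075, 0.446], [-0.438, -0.107, 0.893], [0.115, -0.991, -0.063]]
force: [1.2, -0.1, -1.1]
opening: 0.35
```

```bash
python3 - <<'E'
from h import *
s=r.state();print(s['position'],s['tcp_rot'])
for n in('top','side'):
  c=camera(n);cv2.imwrite(f'pics/{n}6.png',c['img'])
  for t in ('rack_handle','slot_right','slot_middle','spot_plate'):
    for a in pinpoint(n,t)[:1]: print(n,t,np.round(a['point']),w(c,a['point']),w(c,a['point'],z={'r':.104,'s':.078}[t[0]]))
c=camera('top');P=cloud(c);x,y,z=P[...,0],P[...,1],P[...,2]
m=(z>.095)&(z<.115)&(x>.5)&(x<.6)&(y>.0)&(y<.17);print(box(P,m))
E
python3 -c "
import cv2;a=cv2.imread('pics/top6.png')[110:320,200:500];cv2.imwrite('pics/t6.png',cv2.resize(a,None,fx=2.6,fy=2.6,interpolation=2))"
```

```text
[ 0.47784088 -0.06888462  0.23690907] [[ 0.89182422  0.07522881  0.44608315]
 [-0.43754909 -0.10699347  0.89280636]
 [ 0.11489275 -0.99140961 -0.06250306]]
top rack_handle [277. 237.] [ 0.54695898  0.09845915 -0.00429981] [0.54695129 0.08564501 0.104     ]
top slot_right [301. 194.] [0.65827725 0.03444452 0.02885374] [0.65356311 0.03117234 0.078     ]
top slot_middle [282. 195.] [0.65130099 0.0786846  0.06846947] [0.6504138  0.07765179 0.078     ]
top spot_plate [425. 250.] [ 0.51497468 -0.27320052  0.07705956] [ 0.51500163 -0.27300594  0.078     ]
side rack_handle [358. 221.] [0.55388612 0.0807616  0.10087604] [0.55524839 0.08170542 0.104     ]
side slot_right [320. 234.] [0.64538047 0.02808713 0.06843895] [0.64872814 0.03130923 0.078     ]
side slot_middle [330. 246.] [0.6520377  0.07396205 0.06636238] [0.65604266 0.07744376 0.078     ]
side spot_plate [285. 152.] [ 0.5238547  -0.26452131  0.04255551] [ 0.53944102 -0.24455958  0.078     ]
(188, array([557.8,  82.8]), array([121.3,  21. ]), 84.2, [[541.0, 24.0], [562.0, 21.0], [574.0, 142.0], [554.0, 144.0]])
```

View pics/t6.png

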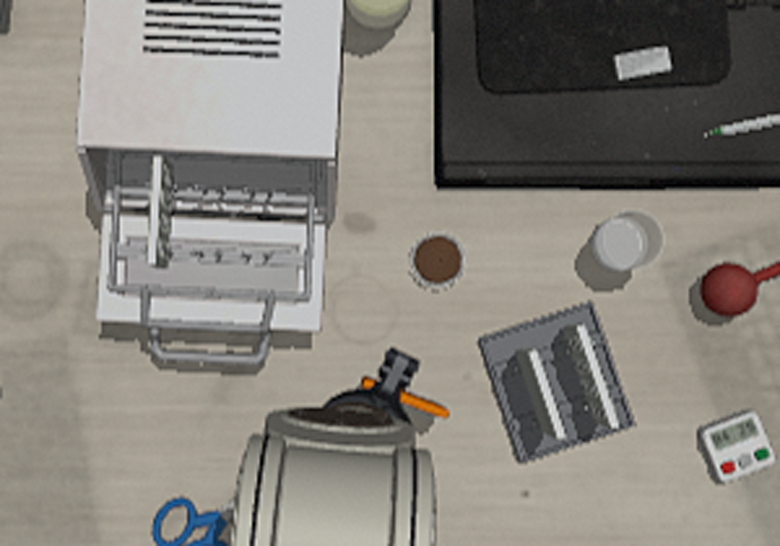

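```bash
cat >> h.py <<'E'
from scipy.spatial.transform import Rotation as Ro
def goto(p,yaw,th=0):
    "p mm; yaw of jaw x deg; th forward tilt about tool z"
    s=r.state();c,d=np.cos(np.radians(yaw)),np.sin(np.radians(yaw))
    X=np.array([c,d,0]);Y=np.array([0,0,-1.]);t=np.radians(th)
    Y2=np.cos(t)*Y+np.sin(t)*X;X2=np.cos(t)*X-np.sin(t)*Y
    R=np.stack([X2,Y2,np.cross(X2,Y2)],1)
    rv=Ro.from_matrix(R@np.array(s['tcp_rot']).T).as_rotvec(degrees=True)
    print('shift',np.round(np.array(p)-1000*np.array(s['position']),1),'turn',np.round(rv,1))
E
python3 - <<'E'
from h import *
goto((506,-281.5,160),-71.9)
for n in('top','side'):
  c=camera(n);P=cloud(c);x,y,z=P[...,0],P[...,1],P[...,2]
  m=(z>.14)&(z<.158)&(x>.58)&(x<.72)&(y>.09)&(y<.16);print('loaded',box(P,m),np.nanmax(z[m]))
  m=(z>.078)&(z<.092)&(x>.44)&(x<.57)&(y<-.25)&(y>-.32);print('spot',box(P,m),np.median(z[m]))
E
```

```text
shift [  28.5 -214.4  -74. ] turn [  7.5   1.6 -45.8]
loaded (198, array([656.6, 122.9]), array([12., 98.]), 87.0, [[607.0, 119.0], [705.0, 114.0], [706.0, 126.0], [608.0, 131.0]]) 0.15588080215643796
spot (182, array([ 507.3, -281.4]), array([98.8, 12.3]), 18.2, [[458.0, -291.0], [462.0, -303.0], [556.0, -272.0], [552.0, -260.0]]) 0.08533710580854548
loaded (148, array([653.1, 123. ]), array([11. , 93.1]), 86.2, [[606.0, 121.0], [699.0, 115.0], [700.0, 125.0], [607.0, 132.0]]) 0.15419619318856892
spot (95, array([ 506.6, -280.6]), array([99.3, 10.7]), 18.6, [[458.0, -291.0], [461.0, -302.0], [555.0, -270.0], [552.0, -260.0]]) 0.08456737630141964
```

Emit:
jog_arm(
  rows=[
    [[5, -40, -5, 1.5, 0.3, -8.3, 0.3], [5, -40, -5, 1.5, 0.3, -8.3, 0.3], [5, -40, -5, 1.5, 0.3, -8.3, 0.3], [5, -40, -10, 1.5, 0.3, -8.3, 0.3], [5, -40, -15, 1.5, 0.3, -8.3, 0.3]],
  ],
)

```text
time: 12.8
position: [0.5057, -0.2661, 0.1968]
tcp_rot: [[0.373, 0.016, 0.928], [-0.928, 0.0, 0.373], [0.006, -1.0, 0.015]]
force: [0.6, 1.2, 0.4]
opening: 0.352
```

```bash
python3 - <<'E'
from h import *
goto((507,-281,150),-71.8)
E
```

```text
shift [  1.3 -14.9 -46.8] turn [ 0.   0.9 -3.7]
```

Emit:
jog_arm(
  rows=[
    [[1, -8, -10, 0, 0.9, -3.7, 0.3], [0, -7, -15, 0, 0, 0, 0.3], [0, 0, -15, 0, 0, 0, 0.3], [0, 0, -5, 0, 0, 0, 0.3], [0, 0, 0, 0, 0, 0, 0.3]],
  ],
)

```text
time: 13.3
position: [0.5061, -0.2879, 0.1467]
tcp_rot: [[0.299, -0.003, 0.954], [-0.954, -0.0, 0.299], [-0.001, -1.0, -0.003]]
force: [-0.6, 0.0, 0.6]
opening: 0.346
```

```bash
python3 - <<'E'
from h import *
goto((507,-281,79),-71.8)
c=camera('wrist');cv2.imwrite('pics/w7.png',c['img'])
P=cloud(c);x,y,z=P[...,0],P[...,1],P[...,2]
m=(z>.078)&(z<.092)&(x>.44)&(x<.57)&(y<-.25)&(y>-.32);print('spot',box(P,m),np.median(z[m]))
E
```

```text
shift [  0.9   6.9 -67.7] turn [ 0.  -0.2  0.8]
spot (2730, array([ 506.1, -279.6]), array([99.4, 11.9]), 18.1, [[457.0, -289.0], [461.0, -301.0], [555.0, -270.0], [551.0, -259.0]]) 0.0864375630827505
```

View pics/w7.png

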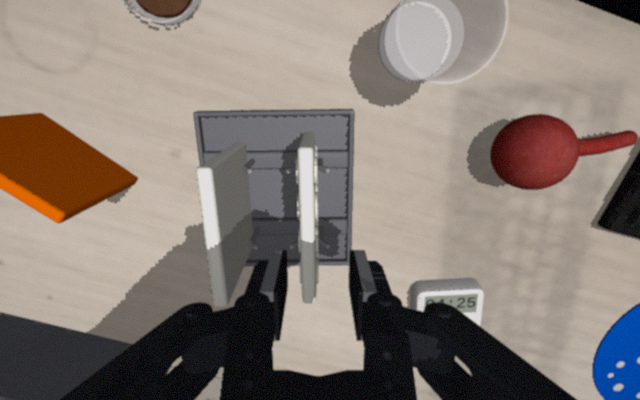

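Emit:
jog_arm(
  rows=[
    [[0.5, 7.5, 0, 0, -0.2, 0.8, 0.3], [0, 0, -20, 0, 0, 0, 0.3], [0, 0, -20, 0, 0, 0, 0.3], [0, 0, -20, 0, 0, 0, 0.3], [0, 0, -7, 0, 0, 0, 0.3]],
  ],
)

```text
time: 13.85
position: [0.5115, -0.278, 0.0859]
tcp_rot: [[0.32, 0.014, 0.947], [-0.947, -0.006, 0.32], [0.01, -1.0, 0.012]]
force: [-0.0, -0.6, 0.1]
opening: 0.345
```

Emit:
jog_arm(
  rows=[
    [[0, 0, 0, 0, 0, 0, 0.3], [0, 0, 0, 0, 0, 0, 1], [0, 0, 0, 0, 0, 0, 1], [0, 0, 0, 0, 0, 0, 1], [0, 0, 0, 0, 0, 0, 1]],
  ],
)

```text
time: 14.35
position: [0.5132, -0.2773, 0.0894]
tcp_rot: [[0.322, 0.018, 0.946], [-0.947, -0.008, 0.322], [0.013, -1.0, 0.015]]
force: [-0.6, 0.6, -1.7]
opening: 0.094
```

Emit:
jog_arm(
  rows=[
    [[0, 0, 0, 0, 0, 0, 0.5], [0, 0, 0, 0, 0, 0, 0.5], [-5, -1.5, -7, 0, 0, 0, 0.5], [0, 0, -6, 0, 0, 0, 0.5], [0, 0, -3, 0, 0, 0, 0.5]],
  ],
)

```text
time: 14.85
position: [0.5088, -0.2799, 0.074]
tcp_rot: [[0.322, 0.022, 0.947], [-0.947, -0.01, 0.322], [0.016, -1.0, 0.017]]
force: [-0.3, -0.3, 0.4]
opening: 0.247
```

Emit:
jog_arm(
  rows=[
    [[0, 0, 0, 0, 0, 0, 1], [0, 0, 0, 0, 0, 0, 1], [0, 0, 0, 0, 0, 0, 1], [0, 0, 0, 0, 0, 0, 1], [0, 0, 0, 0, 0, 0, 1]],
  ],
)

```text
time: 15.35
position: [0.5081, -0.2795, 0.0732]
tcp_rot: [[0.322, 0.02, 0.947], [-0.947, -0.008, 0.322], [0.014, -1.0, 0.016]]
force: [-0.6, -0.1, 0.1]
opening: 0.097
```

Emit:
jog_arm(
  rows=[
    [[0, 0, 10, 0, 0, 0, 1], [0, 0, 25, 0, 0, 0, 1], [0, 0, 35, 0, 0, 0, 1], [0, 0, 40, 0, 0, 0, 1], [5, 10, 30, 0, 0, 0, 1]],
  ],
)

```text
time: 15.85
position: [0.5083, -0.2686, 0.2127]
tcp_rot: [[0.319, 0.007, 0.948], [-0.948, -0.004, 0.319], [0.006, -1.0, 0.006]]
force: [0.5, 0.6, -1.4]
opening: 0.096
```

Emit:
jog_arm(
  rows=[
    [[10, 30, 5, 0, 0, -3, 1], [14, 35, 0, 0, 0, -3, 1], [14, 35, 0, 0, 0, -3, 1], [14, 35, 0, 0, 0, -3, 1], [14, 35, 0, 0, 0, -3, 1]],
  ],
)

```text
time: 16.35
position: [0.578, -0.0988, 0.2294]
tcp_rot: [[0.043, 0.021, 0.999], [-0.999, -0.016, 0.043], [0.017, -1.0, 0.02]]
force: [0.6, 0.5, -1.8]
opening: 0.096
```

```bash
python3 - <<'E'
from h import *
goto((649,33.3,225),-92.8); print(r.state()['opening'])
E
```

```text
shift [ 71.  132.1  -4.4] turn [ 1.   1.1 -5.3]
0.09608684366774123
```

Emit:
jog_arm(
  rows=[
    [[16, 30, 0, 0, 0, -1.5, 1], [16, 30, 0, 0, 0, -1.5, 1], [16, 30, 0, 0.5, 0.5, -1.3, 1], [14, 25, 0, 0.5, 0.5, -1, 1], [6, 12, 0, 0, 0, 0, 1]],
  ],
)

```text
time: 16.85
position: [0.6478, 0.0105, 0.2323]
tcp_rot: [[0.007, 0.003, 1.0], [-1.0, 0.024, 0.007], [-0.024, -1.0, 0.003]]
force: [-0.3, -0.5, -2.4]
opening: 0.096
```

Emit:
jog_arm(
  rows=[
    [[0, 0, 0, 0, 0, 0, 1], [0, 0, 0, 0, 0, 0, 1], [0, 0, 0, 0, 0, 0, 1], [0, 0, 0, 0, 0, 0, 1], [0, 0, 0, 0, 0, 0, 1]],
  ],
)

```text
time: 17.35
position: [0.6462, 0.0088, 0.2328]
tcp_rot: [[0.005, 0.002, 1.0], [-1.0, 0.023, 0.005], [-0.023, -1.0, 0.002]]
force: [0.0, -0.1, -0.8]
opening: 0.092
```

```bash
python3 - <<'E'
from h import *
goto((649,33.3,190),-92.8)
c=camera('wrist');cv2.imwrite('pics/w8.png',c['img'])
for n in ('wrist','top','side'):
  if n!='wrist':c=camera(n)
  for t in('slot_right','slot_middle','slot_left'):
    for a in pinpoint(n,t)[:1]: print(n,t,round(a['score'],2),np.round(a['point']),w(c,a['point'],z=.078).round(4))
E
```

```text
shift [  2.8  24.5 -42.8] turn [-1.3  0.1 -3.1]
wrist slot_left 0.26 [317. 240.] [0.5987 0.0146 0.078 ]
top slot_left 0.58 [260. 196.] [0.6483 0.1314 0.078 ]
side slot_right 0.69 [321. 234.] [0.6485 0.0327 0.078 ]
side slot_middle 0.59 [333. 245.] [0.6466 0.0811 0.078 ]
side slot_left 0.85 [342. 252.] [0.6441 0.1113 0.078 ]
```

View pics/w8.png

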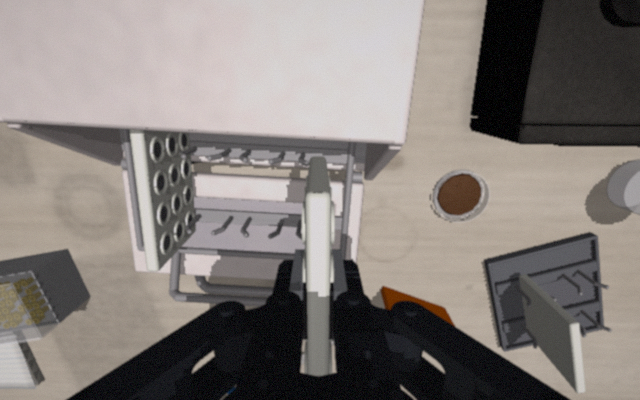

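Emit:
jog_arm(
  rows=[
    [[2, 12, 0, -1.3, 0, -3, 1], [1, 12, 0, 0, 0, 0, 1], [0, 0, -10, 0, 0, 0, 1], [0, 0, -15, 0, 0, 0, 1], [0, 0, -10, 0, 0, 0, 1]],
  ],
)

```text
time: 18.45
position: [0.651, 0.0063, 0.1971]
tcp_rot: [[0.002, 0.006, 1.0], [-1.0, 0.021, 0.001], [-0.021, -1.0, 0.006]]
force: [-0.3, -0.5, -1.5]
opening: 0.098
```

```bash
python3 - <<'E'
from h import *
goto((649,33.,182),-92.8)
c=camera('wrist');P=cloud(c);x,y,z=P[...,0],P[...,1],P[...,2]
s=r.state()['position'][2]-.059
for lo,hi in((.055,.08),):
  m=(z>s+lo)&(z<s+hi)&(x>.58)&(x<.72)&(y>.0)&(y<.07);print('held',box(P,m))
m=(z>.13)&(z<.158)&(x>.57)&(x<.72)&(y>.09)&(y<.16);print('loaded',box(P,m),np.nanmax(z[m]))
c=camera('top');P=cloud(c);x,y,z=P[...,0],P[...,1],P[...,2]
m=(z>s+.05)&(z<s+.08)&(x>.68)&(x<.72)&(y>.0)&(y<.07);print('held top',box(P,m))
E
```

```text
shift [ -2.   26.7 -15.1] turn [-1.2  0.4 -2.9]
held (6748, array([658.4,  15.9]), array([31.5, 83.4]), 87.7, [[616.0, 2.0], [699.0, -1.0], [701.0, 30.0], [617.0, 33.0]])
loaded (5826, array([654.6, 124.1]), array([12. , 97.5]), 87.3, [[606.0, 120.0], [703.0, 116.0], [704.0, 128.0], [606.0, 132.0]]) 0.15271166269257105
held top (0, array([0., 0.]), array([0., 0.]), 0.0, [[0.0, 0.0], [0.0, 0.0], [0.0, 0.0], [0.0, 0.0]])
```

```bash
python3 - <<'E'
from h import *
s=r.state();print(s['joint_pos'],s['force'],s['moment'])
E
```

```text
[2.98594067e-02 3.26044885e+01 1.95788344e+01 7.68133516e+01
 1.22172510e+00 1.79947390e+02] [-1.28775197  0.35760511 -1.79504003] [-0.04146534  0.03704973  0.02572875]
```

Emit:
jog_arm(
  rows=[
    [[0, 0, 20, 0, 0, 0, 1], [-15, 0, 25, 0, 0, 3, 1], [-20, 0, 5, 0, 0, 8, 1], [-15, 0, 0, 0, 0, 8.5, 1], [0, 0, 0, 0, 0, 8.5, 1]],
  ],
)

```text
time: 19.05
position: [0.5982, 0.0064, 0.2471]
tcp_rot: [[0.48, -0.009, 0.877], [-0.877, 0.017, 0.48], [-0.019, -1.0, 0.001]]
force: [1.0, 0.2, -1.2]
opening: 0.097
```

Emit:
jog_arm(
  rows=[
    [[0, 0, 0, 0, 0, 8.5, 1], [0, 0, 0, 0, 0, 8.5, 1], [0, 0, 0, 0, 0, 8.5, 1], [0, 0, 0, 0, 0, 8.5, 1], [0, 0, 0, 0, 0, 8.5, 1]],
  ],
)

```text
time: 19.55
position: [0.5984, 0.0066, 0.2509]
tcp_rot: [[0.949, -0.013, 0.314], [-0.314, 0.009, 0.949], [-0.015, -1.0, 0.004]]
force: [-0.1, 0.4, -2.0]
opening: 0.098
```

Emit:
jog_arm(
  rows=[
    [[0, 0, 0, 0, 0, 8.5, 1], [0, 0, 0, 0, 0, 8.5, 1], [0, 0, 0, 0, 0, 8.5, 1], [0, 0, 0, 0, 0, 8.5, 1], [0, 0, 0, 0, 0, 8.5, 1]],
  ],
)

```text
time: 20.05
position: [0.5992, 0.0069, 0.2534]
tcp_rot: [[0.909, -0.012, -0.417], [0.417, -0.001, 0.909], [-0.012, -1.0, 0.004]]
force: [-0.4, -0.2, -1.9]
opening: 0.096
```

Emit:
jog_arm(
  rows=[
    [[0, 0, 0, 0, 0, 8.5, 1], [0, 0, 0, 0, 0, 8.5, 1], [0, 0, 0, 0, 0, 8.5, 1], [0, 0, 0, 0, 0, 8.5, 1], [0, 0, 0, 0, 0, 8.5, 1]],
  ],
)

```text
time: 20.55
position: [0.5998, 0.0072, 0.2559]
tcp_rot: [[0.381, -0.005, -0.925], [0.925, -0.008, 0.381], [-0.01, -1.0, 0.002]]
force: [-0.4, -0.4, -1.5]
opening: 0.099
```

```bash
python3 - <<'E'
from h import *
goto((649,33.,200),87.2);print(r.state()['joint_pos'],r.state()['position'])
E
```

```text
shift [ 49.2  25.8 -55.9] turn [ 0.5 -0.2 19.6]
[ 0.90825121 25.65128518 17.19539801 81.84279108 -0.47283428 23.28768035] [0.59984785 0.00721098 0.25585615]
```

Emit:
jog_arm(
  rows=[
    [[10, 6, -3, 0, 0, 7, 1], [10, 6, -10, 0.5, 0, 7, 1], [14, 7, -14, 0, 0, 5.6, 1], [13, 7, -14, 0, 0, 0, 1], [0, 0, -10, 0, 0, 0, 1]],
  ],
)

```text
time: 21.05
position: [0.6496, 0.034, 0.2088]
tcp_rot: [[0.032, 0.005, -0.999], [1.0, 0.0, 0.032], [0.0, -1.0, -0.005]]
force: [-0.0, -0.8, -1.1]
opening: 0.097
```

Emit:
jog_arm(
  rows=[
    [[0, 0, 0, 0, 0, 0, 1], [0, 0, 0, 0, 0, 0, 1], [0, 0, 0, 0, 0, 0, 1], [0, 0, 0, 0, 0, 0, 1], [0, 0, 0, 0, 0, 0, 1]],
  ],
)

```text
time: 21.55
position: [0.6483, 0.0329, 0.2097]
tcp_rot: [[0.033, 0.005, -0.999], [0.999, -0.0, 0.033], [-0.0, -1.0, -0.005]]
force: [-0.3, 0.8, -0.9]
opening: 0.099
```

```bash
python3 - <<'E'
from h import *
goto((647,33.,185),87.2);z0=r.state()['position'][2]-.059
for n in('top','side'):
  c=camera(n);P=cloud(c);x,y,z=P[...,0],P[...,1],P[...,2]
  cv2.imwrite(f'pics/{n}9.png',c['img'])
  m=(z>z0+.05)&(z<z0+.08)&(x>.662)&(x<.72)&(y>.0)&(y<.07);print('held',m.sum(),box(P,m) if m.any() else 0)
  m=(z>.14)&(z<.158)&(x>.58)&(x<.72)&(y>.09)&(y<.16);print('loaded',box(P,m))
E
```

```text
shift [ -1.3   0.1 -24.7] turn [ 0.   0.3 -0.9]
held 0 0
loaded (0, array([0., 0.]), array([0., 0.]), 0.0, [[0.0, 0.0], [0.0, 0.0], [0.0, 0.0], [0.0, 0.0]])
held 97 (97, array([680.5,  31.3]), array([11. , 36.5]), 85.8, [[662.0, 27.0], [698.0, 25.0], [699.0, 35.0], [663.0, 38.0]])
loaded (147, array([652.2, 123.4]), array([12. , 94.7]), 87.0, [[605.0, 120.0], [699.0, 115.0], [700.0, 127.0], [605.0, 132.0]])
```

Emit:
jog_arm(
  rows=[
    [[-0.5, 0.3, -10, 0, 0.3, -0.9, 1], [0, 0, -10, 0, 0, 0, 1], [0, 0, -8, 0, 0, 0, 1], [0, 0, -6, 0, 0, 0, 1], [0, 0, -4, 0, 0, 0, 1]],
  ],
)

```text
time: 22.15
position: [0.6476, 0.0332, 0.1684]
tcp_rot: [[0.05, -0.001, -0.999], [0.999, -0.0, 0.05], [-0.0, -1.0, 0.001]]
force: [-0.4, 1.3, -1.4]
opening: 0.095
```

```bash
python3 - <<'E'
from h import *
goto((647.5,33.4,139),87.2)
E
```

```text
shift [ -0.1   0.2 -29.4] turn [ 0.  -0.   0.1]
```

Emit:
jog_arm(
  rows=[
    [[0, 0, -6, 0, 0, 0, 1], [0, 0, -6, 0, 0, 0, 1], [0, 0, -5, 0, 0, 0, 1], [0, 0, -4, 0, 0, 0, 1], [0, 0, -3, 0, 0, 0, 1]],
  ],
)

```text
time: 22.65
position: [0.6474, 0.0333, 0.1415]
tcp_rot: [[0.05, -0.002, -0.999], [0.999, -0.0, 0.05], [-0.0, -1.0, 0.002]]
force: [-0.6, 0.3, -1.7]
opening: 0.102
```

Emit:
jog_arm(
  rows=[
    [[0, 0, -2, 0, 0, 0, 1], [0, 0, -2, 0, 0, 0, 1], [0, 0, -1, 0, 0, 0, 1], [0, 0, 0, 0, 0, 0, 1], [0, 0, 0, 0, 0, 0, 1]],
  ],
)

```text
time: 23.15
position: [0.6482, 0.0333, 0.1379]
tcp_rot: [[0.05, 0.002, -0.999], [0.999, -0.0, 0.05], [-0.0, -1.0, -0.002]]
force: [-0.8, 0.3, -1.4]
opening: 0.095
```

```bash
python3 - <<'E'
from h import *
c=camera('side');cv2.imwrite('pics/s10.png',cv2.resize(c['img'][180:300,260:420],None,fx=4.5,fy=4.5,interpolation=2))
P=cloud(c);x,y,z=P[...,0],P[...,1],P[...,2]
m=(z>.13)&(z<.17)&(x>.662)&(x<.71)&(y>.0)&(y<.06);print(box(P,m),np.percentile(z[m],[50,95]))
E
```

```text
(136, array([686.1,  30. ]), array([59.6, 46.8]), 89.7, [[663.0, 0.0], [709.0, 0.0], [710.0, 60.0], [663.0, 60.0]]) [0.15801036 0.16858644]
```

View pics/s10.png

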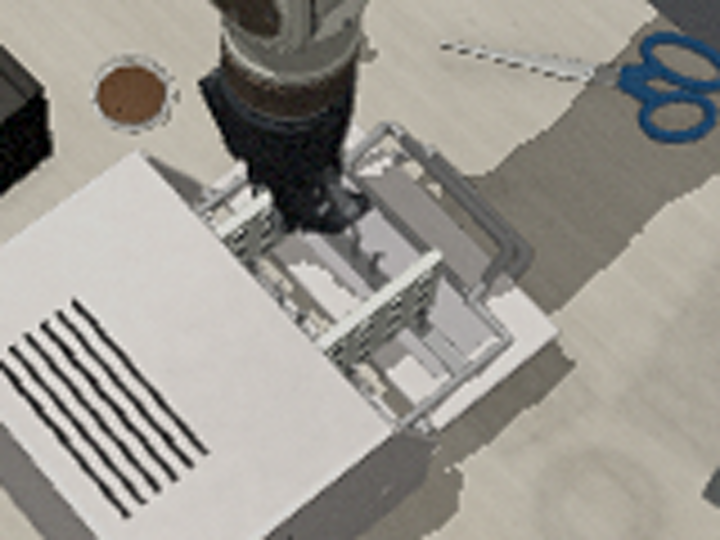

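Emit:
jog_arm(
  rows=[
    [[0, 0, -1.5, 0, 0, 0, 1], [0, 0, -1.5, 0, 0, 0, 1], [0, 0, -1, 0, 0, 0, 1], [0, 0, 0, 0, 0, 0, 1], [0, 0, 0, 0, 0, 0, 1]],
  ],
)

```text
time: 23.7
position: [0.6497, 0.0332, 0.1378]
tcp_rot: [[0.05, 0.007, -0.999], [0.999, -0.0, 0.05], [0.0, -1.0, -0.007]]
force: [0.4, -1.0, 1.8]
opening: 0.096
```

Emit:
jog_arm(
  rows=[
    [[0, 0, 0, 0, 0, 0, 0.5], [0, 0, 0, 0, 0, 0, 0.5], [0, 0, 0, 0, 0, 0, 0.5], [0, 0, 5, 0, 0, 0, 0.5], [0, 0, 15, 0, 0, 0, 0.5]],
  ],
)

```text
time: 24.2
position: [0.6481, 0.0332, 0.1546]
tcp_rot: [[0.05, 0.001, -0.999], [0.999, -0.0, 0.05], [-0.0, -1.0, -0.001]]
force: [0.9, -0.6, 0.1]
opening: 0.246
```

Emit:
jog_arm(
  rows=[
    [[0, 0, 25, 0, 0, 0, 0.5], [-10, 0, 35, 0, 0, 0, 0.5], [-25, 5, 25, 0, 0, -8, 0.6], [-30, 10, 0, 0, 0, -8, 0.6], [-35, 10, 0, 0, 0, -8, 0.6]],
  ],
)

```text
time: 24.7
position: [0.5499, 0.0576, 0.2444]
tcp_rot: [[0.468, 0.007, -0.884], [0.884, 0.001, 0.468], [0.004, -1.0, -0.006]]
force: [-0.1, 0.5, 0.2]
opening: 0.202
```

```bash
python3 - <<'E'
from h import *
c=camera('side')
P=cloud(c);x,y,z=P[...,0],P[...,1],P[...,2]
for a,b in((.0,.06),(.09,.16)):
  m=(z>.135)&(z<.16)&(x>.57)&(x<.70)&(y>a)&(y<b)
  print(box(P,m),np.percentile(z[m],[50,95]))
goto((515,85,160),-2.8,32)
E
```

```text
(171, array([647.6,  33. ]), array([12.1, 94.9]), 88.6, [[600.0, 28.0], [695.0, 26.0], [695.0, 38.0], [600.0, 40.0]]) [0.14788468 0.15220765]
(166, array([653.8, 123.8]), array([14.3, 91.4]), 84.5, [[608.0, 121.0], [699.0, 112.0], [700.0, 127.0], [609.0, 135.0]]) [0.14783313 0.15228319]
shift [-27.9  26.2 -84. ] turn [ 16.5 -29.3 -63. ]
```

Emit:
jog_arm(
  rows=[
    [[-6, 6, 0, 1.8, -3.2, -7, 0.6], [-6, 6, 0, 1.8, -3.2, -7, 0.6], [-6, 6, -5, 1.8, -3.2, -7, 0.6], [-6, 6, -10, 1.8, -3.2, -7, 0.6], [-6, 5, -10, 1.8, -3.2, -7, 0.6]],
  ],
)

```text
time: 25.25
position: [0.5135, 0.0891, 0.2228]
tcp_rot: [[0.85, 0.322, -0.417], [0.419, 0.065, 0.906], [0.318, -0.945, -0.08]]
force: [0.4, 0.5, -0.9]
opening: 0.195
```

Emit:
jog_arm(
  rows=[
    [[0, 0, -10, 1.8, -3.2, -7, 0.6], [0, 0, -15, 1.8, -3.2, -7, 0.6], [0, 0, -15, 1.8, -3.2, -7, 0.6], [0, 0, -10, 1.8, -3.2, -7, 0.6], [0, 0, 0, 0, 0, 0, 0.6]],
  ],
)

```text
time: 25.75
position: [0.5103, 0.0888, 0.1727]
tcp_rot: [[0.835, 0.543, 0.086], [-0.076, -0.04, 0.996], [0.545, -0.839, 0.008]]
force: [-0.6, 0.3, -0.3]
opening: 0.198
```

```bash
python3 - <<'E'
from h import *
goto((541.5,87,122),-2.8,32)
c=camera('wrist');cv2.imwrite('pics/w11.png',c['img'])
for a in pinpoint('wrist','rack_handle')[:2]:print(a,w(c,a['point']))
print(r.state()['tcp_rot'][:,:2].T)
E
```

```text
shift [ 31.2  -1.8 -50.7] turn [-0.4  1.   2.1]
{'point': [318.2, 223.7], 'score': 0.76} [0.55270532 0.0873737  0.10831324]
[[ 0.83305945 -0.07576891  0.54796991]
 [ 0.54664384 -0.03911051 -0.83645136]]
```

Emit:
jog_arm(
  rows=[
    [[6, -0.5, -10, -0.4, 1, 2, 0.6], [7, -0.5, -11, 0, 0, 0, 0.6], [7, -0.5, -11, 0, 0, 0, 0.6], [6, 0, -9, 0, 0, 0, 0.6], [4, 0, -6, 0, 0, 0, 0.6]],
  ],
)

```text
time: 26.35
position: [0.5538, 0.0883, 0.1376]
tcp_rot: [[0.838, 0.544, 0.04], [-0.034, -0.021, 0.999], [0.544, -0.839, 0.001]]
force: [-0.3, -0.2, -0.3]
opening: 0.203
```

```bash
python3 - <<'E'
from h import *
goto((541.5,87,122),-2.8,32)
c=camera('wrist')
for a in pinpoint('wrist','rack_handle')[:2]:print(a,w(c,a['point']))
E
```

```text
shift [-12.3  -1.3 -15.6] turn [-0.   1.  -0.5]
{'point': [283.7, 268.4], 'score': 0.9} [0.54505334 0.10003157 0.12591738]
{'point': [388.5, 270.9], 'score': 0.51} [0.6512667  0.03836728 0.08243068]
```

Emit:
jog_arm(
  rows=[
    [[-15, 0, 2, 0, 0, 0, 0.6], [-3, 0, 0, 0, 0, 0, 0.6], [0, 0, 0, 0, 0, 0, 0.6], [0, 0, 0, 0, 0, 0, 0.6], [0, 0, 0, 0, 0, 0, 0.6]],
  ],
)

```text
time: 26.95
position: [0.533, 0.0885, 0.1406]
tcp_rot: [[0.838, 0.544, 0.039], [-0.033, -0.02, 0.999], [0.544, -0.839, 0.001]]
force: [0.1, 0.2, -0.1]
opening: 0.198
```

```bash
python3 - <<'E'
from h import *
goto((541.5,87,122),-2.8,32)
c=camera('wrist');cv2.imwrite('pics/w12.png',c['img'])
for a in pinpoint('wrist','rack_handle')[:2]:
  p=w(c,a['point']);s=r.state();d=(p-s['position'])*1000;print(a,p,'j',d@s['tcp_rot'][:,0],'a',d@s['tcp_rot'][:,1])
E
```

```text
shift [  8.5  -1.5 -18.6] turn [-0.   1.  -0.6]
{'point': [316.6, 255.6], 'score': 0.65} [0.55336043 0.0874148  0.10840744] j -0.4528693109228179 a 37.94284170004892
```

View pics/w12.png

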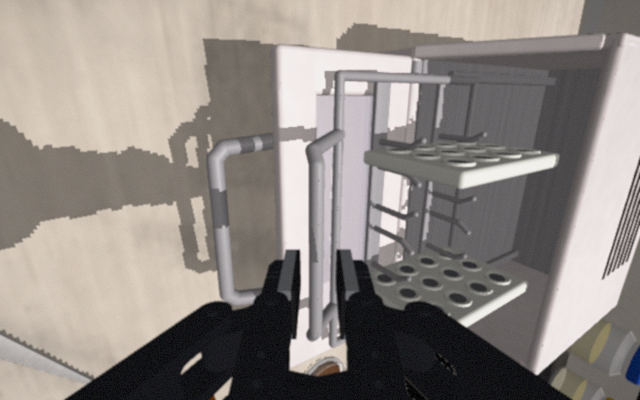

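Emit:
jog_arm(
  rows=[
    [[3, 0, -6, 0, 0, 0, 0.6], [3, 0, -6, 0, 0, 0, 0.6], [2, 0, -6, 0, 0, 0, 0.6], [1, 0, -3, 0, 0, 0, 0.6], [0, 0, 0, 0, 0, 0, 0.6]],
  ],
)

```text
time: 27.55
position: [0.5432, 0.0884, 0.117]
tcp_rot: [[0.839, 0.543, 0.039], [-0.033, -0.02, 0.999], [0.543, -0.839, 0.001]]
force: [-0.8, 0.5, 0.2]
opening: 0.198
```

Emit:
jog_arm(
  rows=[
    [[0, 0, 0, 0, 0, 0, 1], [0, 0, 0, 0, 0, 0, 1], [0, 0, 0, 0, 0, 0, 1], [0, 0, 0, 0, 0, 0, 1], [0, 0, 0, 0, 0, 0, 1]],
  ],
)

```text
time: 28.05
position: [0.5442, 0.0885, 0.1178]
tcp_rot: [[0.838, 0.545, 0.04], [-0.034, -0.02, 0.999], [0.545, -0.838, 0.001]]
force: [1.4, 0.0, -1.2]
opening: 0.065
```

Emit:
jog_arm(
  rows=[
    [[8, -0.4, 0, 0, 0, 0, 1], [15, -0.7, 0, 0, 0, 0, 1], [18, -0.9, 0, 0, 0, 0, 1], [18, -0.9, 0, 0, 0, 0, 1], [18, -0.9, 0, 0, 0, 0, 1]],
  ],
)

```text
time: 28.55
position: [0.6214, 0.0847, 0.1179]
tcp_rot: [[0.839, 0.542, 0.038], [-0.032, -0.02, 0.999], [0.543, -0.84, 0.001]]
force: [-2.5, 1.1, 2.7]
opening: 0.063
```

Emit:
jog_arm(
  rows=[
    [[15, -0.9, 0, 0, 0, 0, 1], [12, -0.5, 0, 0, 0, 0, 1], [10, -0.5, 0, 0, 0, 0, 1], [8, -0.4, 0, 0, 0, 0, 1], [6, 0, 0, 0, 0, 0, 1]],
  ],
)

```text
time: 29.05
position: [0.674, 0.0821, 0.1176]
tcp_rot: [[0.842, 0.538, 0.037], [-0.032, -0.019, 0.999], [0.538, -0.843, 0.001]]
force: [-50.6, -0.3, 46.5]
opening: 0.061
```

Emit:
jog_arm(
  rows=[
    [[4, 0, 0, 0, 0, 0, 1], [4, 0, 0, 0, 0, 0, 1], [4, 0, 0, 0, 0, 0, 1], [4, 0, 0, 0, 0, 0, 1], [4, 0, 0, 0, 0, 0, 1]],
  ],
)

```text
time: 29.55
position: [0.6742, 0.0821, 0.1181]
tcp_rot: [[0.858, 0.512, 0.033], [-0.027, -0.019, 0.999], [0.512, -0.859, -0.003]]
force: [-23.8, -0.7, 19.6]
opening: 0.063
```

Emit:
jog_arm(
  rows=[
    [[0, 0, 0, 0, 0, 0, 0.6], [0, 0, 0, 0, 0, 0, 0.6], [0, 0, 0, 0, 0, 0, 0.6], [-4, 0, 5, 0, 0, 0, 0.6], [-10, 0, 16, 0, 0, 0, 0.6]],
  ],
)

```text
time: 30.05
position: [0.6583, 0.0819, 0.1366]
tcp_rot: [[0.861, 0.507, 0.032], [-0.026, -0.02, 0.999], [0.507, -0.862, -0.004]]
force: [0.1, -0.3, -0.0]
opening: 0.199
```

Emit:
jog_arm(
  rows=[
    [[-20, 0, 30, 0, 0, 0, 0.6], [-30, 0, 30, 0, -5, 0, 0.6], [-40, 0, 10, 0, -5, 0, 0.6], [-40, 0, 0, 0, -5, 0, 0.6], [-40, 0, 0, 0, -5, 0, 0.6]],
  ],
)

```text
time: 30.55
position: [0.4934, 0.0822, 0.2183]
tcp_rot: [[0.612, 0.79, 0.034], [-0.032, -0.018, 0.999], [0.79, -0.613, 0.014]]
force: [-0.6, 1.4, 0.1]
opening: 0.198
```

```bash
python3 - <<'E'
from h import *
s=r.state();print(s['position'],s['joint_pos'])
goto((450,84,120),-2.8,60)
for n in('top','side','wrist'):
  c=camera(n);cv2.imwrite(f'pics/{n}13.png',c['img'])
  for t in('rack_handle','door_handle','slot_right'):
    for a in pinpoint(n,t)[:1]:print(n,t,round(a['score'],2),w(c,a['point']).round(4),w(c,a['point'],z=.104 if t[0]=='r' else .044).round(4))
E
```

```text
[0.49339915 0.08222418 0.21830582] [ 17.71250442  -8.07420333 -54.02043256  -6.5566064  -14.93713137
 102.98593908]
shift [-43.4   1.8 -98.3] turn [-1.1 -7.8 -0.9]
top rack_handle 0.8 [0.6835 0.086  0.0654] [0.6789 0.0816 0.104 ]
top door_handle 0.75 [0.7283 0.067  0.1695] [0.7506 0.0805 0.044 ]
side rack_handle 0.56 [0.6799 0.0874 0.109 ] [0.6782 0.0859 0.104 ]
side door_handle 0.73 [0.5209 0.087  0.0486] [0.5188 0.0857 0.044 ]
wrist rack_handle 0.59 [0.6794 0.0808 0.1077] [0.6848 0.079  0.104 ]
wrist door_handle 0.63 [0.5199 0.0896 0.0486] [0.5221 0.0881 0.044 ]
wrist slot_right 0.8 [0.7452 0.041  0.102 ] [0.8475 0.0027 0.044 ]
```

View pics/wrist13.png

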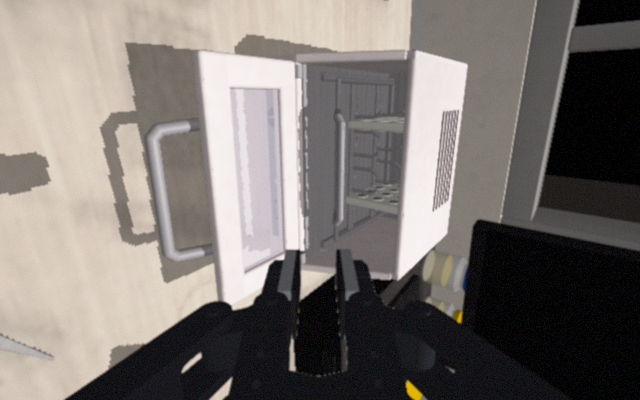

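Emit:
jog_arm(
  rows=[
    [[-3, 1, -25, 0.2, 3, 0, 0.6], [-3, 1, -25, 0.2, 3, 0, 0.6], [-2, 1, -25, 0.2, 3, 0, 0.6], [-2, 1, -25, 0.2, 3, 0, 0.6], [-2, 0, -15, 0, 1, 0, 0.6]],
  ],
)

```text
time: 31.65
position: [0.4889, 0.0877, 0.1035]
tcp_rot: [[0.777, 0.628, 0.04], [-0.045, -0.008, 0.999], [0.628, -0.778, 0.023]]
force: [0.4, -0.2, -0.4]
opening: 0.2
```

```bash
python3 - <<'E'
from h import *
s=r.state();print(s['position'],s['joint_pos'])
goto((480,87,94),-2.8,40)
c=camera('wrist')
for a in pinpoint('wrist','door_handle')[:2]:
  p=w(c,a['point']);d=(p-s['position'])*1000;print(a,p,'j',d@s['tcp_rot'][:,0],'a',d@s['tcp_rot'][:,1])
E
```

```text
[0.48891251 0.08773603 0.10346686] [ 15.9743452    6.38189642 -52.42151604  -6.53751384 -10.38523749
 105.17214604]
shift [-8.9 -0.7 -9.5] turn [-1.3 -1.  -0.5]
{'point': [300.7, 234.1], 'score': 0.83} [0.52049127 0.08888237 0.04877342] j -9.86452708248672 a 62.379578421358374
{'point': [514.0, 206.6], 'score': 0.7} [0.67839967 0.07900971 0.1054412 ] j 148.8497293298281 a 117.59265636026441
```

Emit:
jog_arm(
  rows=[
    [[-9, 0, -6, 0, 0, 0, 0.6], [5, 0, -8, 0, 0, 0, 0.6], [6, 0, -8, 0, 0, 0, 0.6], [4, 0, -6, 0, 0, 0, 0.6], [0, 0, 0, 0, 0, 0, 0.6]],
  ],
)

```text
time: 32.25
position: [0.4937, 0.0876, 0.0755]
tcp_rot: [[0.775, 0.63, 0.04], [-0.045, -0.008, 0.999], [0.63, -0.776, 0.022]]
force: [0.0, -1.0, 0.2]
opening: 0.208
```

```bash
python3 - <<'E'
from h import *
s=r.state();print(s['position'],s['joint_pos'],s['force'])
c=camera('wrist');cv2.imwrite('pics/w14.png',c['img'])
for a in pinpoint('wrist','door_handle')[:1]:
  p=w(c,a['point']);d=(p-s['position'])*1000;print(a,p,'j',d@s['tcp_rot'][:,0],'a',d@s['tcp_rot'][:,1])
d=np.array([521.5,88,45])-s['position']*1000;print('model j',d@s['tcp_rot'][:,0],'a',d@s['tcp_rot'][:,1])
E
```

```text
[0.49373383 0.08760035 0.07550698] [ 15.7607984   11.45491916 -53.94142959 -13.31535687 -10.30115889
 104.97255399] [ 0.01980358 -1.01622345  0.22196732]
{'point': [321.0, 255.2], 'score': 0.59} [0.51871587 0.08767868 0.04798691] j 2.0204633565487633 a 37.1101968527898
model j 2.2819173632045455 a 41.18134170361941
```

Emit:
jog_arm(
  rows=[
    [[5, 0, -4, 0, 0, 0, 0.6], [5, 0, -6, 0, 0, 0, 0.6], [4, 0, -6, 0, 0, 0, 0.6], [3, 0, -4, 0, 0, 0, 0.6], [0, 0, 0, 0, 0, 0, 0.6]],
  ],
)

```text
time: 32.85
position: [0.5128, 0.0879, 0.0558]
tcp_rot: [[0.773, 0.633, 0.04], [-0.046, -0.007, 0.999], [0.633, -0.774, 0.023]]
force: [1.0, -0.3, -0.4]
opening: 0.203
```

```bash
python3 - <<'E'
from h import *
s=r.state();print(s['position'],s['force'])
c=camera('wrist');cv2.imwrite('pics/w15.png',c['img'][100:,150:500])
d=np.array([521.5,88,45])-s['position']*1000;print('model j',d@s['tcp_rot'][:,0],'a',d@s['tcp_rot'][:,1])
for a in pinpoint('wrist','door_handle')[:1]:
  p=w(c,a['point']);d=(p-s['position'])*1000;print(a,p,'j',d@s['tcp_rot'][:,0],'a',d@s['tcp_rot'][:,1])
E
```

```text
[0.51276767 0.08787819 0.05575812] [ 0.99539921 -0.26625931 -0.44633342]
model j -0.061044122289059644 a 13.854756695842243
{'point': [321.1, 280.4], 'score': 0.56} [0.5200532  0.0905526  0.04985124] j 1.772809205717325 a 9.16543595251672
```

View pics/w15.png

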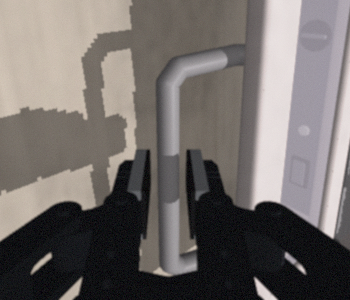

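Emit:
jog_arm(
  rows=[
    [[-1, 0, 9, 0, 0, 0, 0.6], [-1, 0, 12, 0, 0, 0, 0.6], [0, 0, 14, 0, 0, 0, 0.6], [1, 0, 14, 0, 0, 0, 0.6], [2.5, 0, 14, 0, 0, 0, 0.6]],
  ],
)

```text
time: 33.45
position: [0.5083, 0.0867, 0.1159]
tcp_rot: [[0.781, 0.623, 0.039], [-0.043, -0.009, 0.999], [0.623, -0.782, 0.02]]
force: [-0.6, 0.3, 1.4]
opening: 0.2
```

```bash
cat >>h.py <<'E'
def arc():
    s=r.state();p=s['position']*1000;R=s['tcp_rot']
    b=p+13*R[:,1]-np.array([758.5,73.4,0]);x=b[0]*.9988-b[1]*.0497;z=b[2]
    rad=np.hypot(x+100,z-70);be=np.degrees(np.arctan2(x+100,z-70))
    print('bar cab',x.round(1),z.round(1),'rad',rad.round(1),'beta',be.round(1),'th',np.degrees(np.arcsin(R[0,1])).round(1),s['force'].round(1))
    for k in range(1,11):
        q=np.radians(be+6*k);print(np.round([139.3*np.sin(q)-100-x,139.3*np.cos(q)+70-z],1).tolist(),end=' ')
E
python3 - <<'E'
from h import *
arc()
c=camera('wrist')
for a in pinpoint('wrist','door_handle')[:1]:
  s=r.state();p=w(c,a['point']);d=(p-s['position'])*1000;print(a,p,'j',d@s['tcp_rot'][:,0],'a',d@s['tcp_rot'][:,1])
E
```

```text
bar cab -242.4 105.7 rad 146.9 beta -75.9 th 38.5 [-0.6  0.3  1.4]
[11.6, 12.1] [17.3, 25.5] [24.4, 38.3] [32.8, 50.2] [42.4, 61.2] [53.0, 71.1] [64.7, 79.9] [77.2, 87.4] [90.4, 93.5] [104.2, 98.2] {'point': [262.8, 232.3], 'score': 0.57} [0.52078733 0.09100208 0.04917859] j -35.66492116322187 a 60.093196285508704
```

Emit:
jog_arm(
  rows=[
    [[-14, 0, -8, 0, 0, 0, 0.6], [-14, 0, -8, 0, 0, 0, 0.6], [0, 0, -4, 0, 0, 0, 0.6], [5, 0, -8, 0, 0, 0, 0.6], [5, 0, -8, 0, 0, 0, 0.6]],
  ],
)

```text
time: 34.05
position: [0.4923, 0.0874, 0.0816]
tcp_rot: [[0.775, 0.63, 0.039], [-0.045, -0.007, 0.999], [0.63, -0.776, 0.023]]
force: [0.2, 0.2, 0.0]
opening: 0.201
```

```bash
python3 - <<'E'
from h import *
s=r.state();print(s['position'],s['force'])
d=np.array([521.5,88,45])-s['position']*1000;print('model j',d@s['tcp_rot'][:,0],'a',d@s['tcp_rot'][:,1])
E
```

```text
[0.49225895 0.08743499 0.08161849] [0.24880116 0.23160423 0.01781794]
model j -0.42253532443788444 a 46.854615548501044
```

Emit:
jog_arm(
  rows=[
    [[5, 0, -6, 0, 0, 0, 0.6], [5, 0, -7, 0, 0, 0, 0.6], [5, 0, -7, 0, 0, 0, 0.6], [4, 0, -5, 0, 0, 0, 0.6], [2, 0, -3, 0, 0, 0, 0.6]],
  ],
)

```text
time: 34.55
position: [0.5161, 0.0874, 0.0501]
tcp_rot: [[0.776, 0.629, 0.039], [-0.045, -0.007, 0.999], [0.629, -0.777, 0.022]]
force: [-0.4, 0.8, -0.6]
opening: 0.198
```

Emit:
jog_arm(
  rows=[
    [[0, 0, 0, 0, 0, 0, 0.6], [0, 0, 0, 0, 0, 0, 1], [0, 0, 0, 0, 0, 0, 1], [0, 0, 0, 0, 0, 0, 1], [0, 0, 0, 0, 0, 0, 1]],
  ],
)

```text
time: 35.05
position: [0.5173, 0.0873, 0.0508]
tcp_rot: [[0.775, 0.631, 0.04], [-0.045, -0.008, 0.999], [0.631, -0.776, 0.022]]
force: [1.4, 0.2, -2.1]
opening: 0.088
```

```bash
python3 - <<'E'
from h import *
s=r.state();print(s['position'],s['force'],s['opening'])
d=np.array([521.5,88,45])-s['position']*1000;print('model j',d@s['tcp_rot'][:,0],'a',d@s['tcp_rot'][:,1])
E
```

```text
[0.51725094 0.08725788 0.05078775] [ 1.3866268   0.17766959 -2.11235262] 0.08791153250813766
model j -0.3918539984749607 a 7.165091122296012
```

Gripped. Lift gently along the arc.

Emit:
jog_arm(
  rows=[
    [[-1, 0, 6, 0, 0, 0, 1], [-1, 0, 10, 0, 0, 0, 1], [-1, 0, 12, 0, 0, 0, 1], [0, 0, 12, 0, 0, 0, 1], [1, 0, 12, 0, 0, 0, 1]],
  ],
)

```text
time: 35.55
position: [0.5164, 0.0873, 0.1051]
tcp_rot: [[0.774, 0.631, 0.04], [-0.045, -0.008, 0.999], [0.631, -0.775, 0.022]]
force: [11.4, -0.2, -7.1]
opening: 0.093
```

```bash
sed -i 's/b=p+13\*R/b=p+7.2*R/' h.py; python3 - <<'E'
from h import *
arc()
E
```

```text
bar cab -237.9 99.5 rad 141.1 beta -77.9 th 39.2 [11.4 -0.2 -7.1]
[5.5, 13.7] [10.8, 27.3] [17.4, 40.3] [25.4, 52.5] [34.5, 63.8] [44.9, 74.1] [56.2, 83.3] [68.5, 91.2] [81.5, 97.8] [95.1, 103.0]
```

Emit:
jog_arm(
  rows=[
    [[5, -0.2, 13, 0, 0, 0, 1], [5.5, -0.2, 13, 0, 0, 0, 1], [6.5, -0.3, 13, 0, 0, 0, 1], [8, -0.4, 12, 0, 0, 0, 1], [9, -0.4, 11, 0, 0, 0, 1]],
  ],
)

```text
time: 36.05
position: [0.5401, 0.0861, 0.162]
tcp_rot: [[0.79, 0.613, 0.034], [-0.04, -0.004, 0.999], [0.612, -0.79, 0.021]]
force: [-11.6, 2.5, 3.3]
opening: 0.09
```

```bash
python3 - <<'E'
from h import *
arc();print(r.state()['opening'])
E
```

```text
bar cab -214.3 156.3 rad 143.3 beta -52.9 th 37.8 [-11.6   2.5   3.3]
[12.5, 8.8] [23.0, 18.9] [34.5, 27.9] [46.9, 35.6] [60.0, 41.9] [73.7, 46.9] [87.9, 50.4] [102.3, 52.4] [116.9, 52.9] [131.4, 51.9] 0.08969174567942603
```

Emit:
jog_arm(
  rows=[
    [[11.5, -0.5, 9, 0, 0, 0, 1], [11, -0.5, 10, 0, 0, 0, 1], [11.5, -0.5, 9, 0, 0, 0, 1], [12.4, -0.6, 7.5, 0, 0, 0, 1], [13, -0.6, 6, 0, 0, 0, 1]],
  ],
)

```text
time: 36.55
position: [0.5798, 0.0842, 0.1983]
tcp_rot: [[0.81, 0.586, 0.025], [-0.033, 0.002, 0.999], [0.585, -0.811, 0.02]]
force: [5.1, -0.8, -8.3]
opening: 0.089
```

```bash
python3 - <<'E'
from h import *
arc();print(r.state()['opening'])
E
```

```text
bar cab -174.8 192.5 rad 143.5 beta -31.4 th 35.9 [ 5.1 -0.8 -8.3]
[15.0, 3.3] [28.5, 8.9] [42.5, 13.0] [56.8, 15.7] [71.4, 16.8] [85.9, 16.4] [100.4, 14.4] [114.6, 11.0] [128.3, 6.1] [141.5, -0.2] 0.0887845293450956
```

Emit:
jog_arm(
  rows=[
    [[14, -0.7, 4, 0, 0, 0, 1], [13.5, -0.7, 5, 0, 0, 0, 1], [14, -0.7, 4, 0, 0, 0, 1], [14, -0.7, 2.5, 0, 0, 0, 1], [14, -0.7, 1, 0, 0, 0, 1]],
  ],
)

```text
time: 37.05
position: [0.6441, 0.081, 0.2195]
tcp_rot: [[0.813, 0.582, 0.024], [-0.032, 0.004, 0.999], [0.582, -0.813, 0.022]]
force: [-3.6, -0.4, 2.7]
opening: 0.088
```

```bash
python3 - <<'E'
from h import *
arc();print(r.state()['opening'])
E
```

```text
bar cab -110.5 213.7 rad 144.1 beta -4.2 th 35.6 [-3.6 -0.4  2.7]
[14.9, -4.5] [29.5, -5.7] [43.8, -8.4] [57.7, -12.6] [71.2, -18.3] [83.9, -25.3] [95.9, -33.7] [107.0, -43.2] [116.9, -53.8] [125.7, -65.4] 0.0881328945258106
```

Emit:
jog_arm(
  rows=[
    [[12, -0.6, -0.5, 0, 0, 0, 1], [12, -0.6, -1.5, 0, 0, 0, 1], [10, -0.5, -2, 0, 0, 0, 1], [5, -0.2, -1.5, 0, 0, 0, 1], [2, 0, -0.5, 0, 0, 0, 1]],
  ],
)

```text
time: 37.55
position: [0.6867, 0.0789, 0.2149]
tcp_rot: [[0.813, 0.582, 0.024], [-0.033, 0.004, 0.999], [0.582, -0.813, 0.023]]
force: [-22.4, -0.1, 19.3]
opening: 0.09
```

```bash
python3 - <<'E'
from h import *
arc();print(r.state()['opening'])
E
```

```text
bar cab -67.8 209.0 rad 142.7 beta 13.0 th 35.6 [-22.4  -0.1  19.3]
[13.2, -7.4] [26.8, -12.8] [39.6, -19.7] [51.7, -27.8] [62.9, -37.2] [73.0, -47.7] [82.0, -59.2] [89.7, -71.6] [96.1, -84.7] [101.0, -98.4] 0.08967269230636839
```

Emit:
jog_arm(
  rows=[
    [[0, 0, 0, 0, 0, 0, 1], [0, 0, 0, 0, 0, 0, 0.5], [0, 0, 0, 0, 0, 0, 0.5], [0, 0, 0, 0, 0, 0, 0.5], [-5, 0, 8, 0, 0, 0, 0.5]],
  ],
)

```text
time: 38.05
position: [0.6806, 0.0788, 0.2201]
tcp_rot: [[0.815, 0.578, 0.024], [-0.032, 0.004, 0.999], [0.578, -0.816, 0.022]]
force: [-0.3, -0.1, -0.2]
opening: 0.253
```

Emit:
jog_arm(
  rows=[
    [[-12, 0, 18, 0, 0, 0, 0.5], [-25, 0, 30, 0, 0, 0, 0.5], [-40, 0, 20, 0, 0, 0, 0.5], [-45, 0, 10, 0, 0, 0, 0.5], [-45, 0, 0, 0, 0, 0, 0.5]],
  ],
)

```text
time: 38.55
position: [0.512, 0.0786, 0.3028]
tcp_rot: [[0.813, 0.582, 0.025], [-0.034, 0.004, 0.999], [0.581, -0.814, 0.023]]
force: [-0.9, 0.2, 0.1]
opening: 0.248
```

```bash
python3 - <<'E'
from h import *
for n in('top','side','wrist'):
  c=camera(n);cv2.imwrite(f'pics/{n}20.png',c['img'])
  for a in pinpoint(n,'door_handle')[:1]:print(n,round(a['score'],2),w(c,a['point']).round(4))
  P=cloud(c);x,y,z=P[...,0],P[...,1],P[...,2]
  m=(z>.185)&(z<.23)&(x>.6)&(x<.75)&(y>.02)&(y<.14);print('handle',box(P,m))
  m=(z>.094)&(z<.115)&(x>.4)&(x<.6)&(y<-.18)&(y>-.35);print('tile',box(P,m) if m.any() else 0)
a=cv2.imread('pics/wrist20.png');b=cv2.imread('pics/side20.png')[110:310,220:440]
cv2.imwrite('pics/f.png',np.hstack([cv2.resize(a,(480,300)),cv2.resize(b,(320,300))]))
E
```

```text
top 0.66 [0.6967 0.0739 0.2093]
handle (254, array([691.6,  76.5]), array([113.2,  15.8]), 87.4, [[681.0, 20.0], [697.0, 20.0], [702.0, 133.0], [686.0, 133.0]])
tile (139, array([ 490.9, -232.5]), array([84.1,  9.8]), 18.0, [[449.0, -241.0], [452.0, -250.0], [532.0, -224.0], [529.0, -215.0]])
handle (174, array([692. ,  77.5]), array([113.2,  12.9]), 88.2, [[684.0, 21.0], [697.0, 21.0], [700.0, 134.0], [687.0, 134.0]])
tile (70, array([ 489.9, -232.6]), array([82.1, 10.4]), 18.6, [[449.0, -241.0], [453.0, -251.0], [530.0, -224.0], [527.0, -215.0]])
wrist 0.72 [0.6895 0.0813 0.2111]
handle (1635, array([689. ,  79.3]), array([115.2,  15.8]), 87.7, [[679.0, 22.0], [695.0, 21.0], [699.0, 136.0], [683.0, 137.0]])
tile 0
```

```bash
python3 -c "
from h import *
print(order.hand_in())"
```

```text
the job is handed in; nothing more can be done
None
```

The spot plate is in the right rack slot, the rack is pushed home and the door is shut. I handed the job in at about 39 s.

**What I did:**
- I hooked the door open and drew the rack out its full 130 mm.
- I moved the plate from the draining stand, turning the gripper half round on the way because the last joint had reached its limit.
- I released the plate once it was resting on the slot floor, then pushed the rack home. My first try at lifting the door slipped off its handle bar, so I gripped the bar and raised it until it stopped.

**Last checks:**
- **Door:** the handle is back within about 0.5 mm (top camera) and 1 mm (side camera) of where it was at the start, so the door is shut.
- **Rack:** it stopped at exactly its home position. Pushing it against the stop reached about 69 N at the wrist, through the fingers gripping the bar.
- **Plates:** both stood in their slots with tops at about 152 mm after I released the plate. I saw them again with the rack out and once more inside after it went home, just before the door closed.
- **Tile:** still standing in the same place in the stand.
- **Not checked:** the viewer's picture limit stopped me from viewing the scene with the door shut. I did not confirm the plates after closing it.

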